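Clear a jammed feed chute and put it back into service

ROBOT

A 6-joint arm with a two-finger parallel gripper is mounted at the origin on the work surface; the furniture and walls round the work are solid. World frame = base frame: x ahead of the robot, y to its left, z up, the work surface at z = 0. Lengths are in m, angles in rad, forces in N, time in s.
With the tool pointing down it reaches from about 0.35 to 0.8 m from the base axis. Payload 7.3 kg.
Tool frame: the origin (TCP) lies between the finger pads; the fingertips stand 25 mm ahead of it and the grasp point (between the pads) lies 6 mm ahead of it (r.tip_extent is the distance from the TCP to the fingertips, in m); z points along the fingers, y is the line along which they close (so a half turn about z gives the same grasp; the last joint's range is limited). The gripper opens to 85 mm and grips with 20 to 120 N. Pads are 22 mm wide; open, the fingers measure 114 mm over their backs; the gripper's body (76 mm by 85 mm) begins 54 mm behind the grasp point. The pads swing forward as they close: fully open they stand 13 mm farther back than shut.
Start: joints at [1.061, 0.342, 1.524, -0, 1.275, -0.146], TCP at [0.187, 0.491, 0.256] pointing down, gripper open.
Joint ranges: [-2.53, 2.53], [-0.77, 2.02], [0.04, 2.7], [-1, 4.14], [0.28, 2.66], [-3.11, 3.11]. Speed limits (rad/s): [2.57, 2.57, 3.14, 3.14, 3.14, 3.14].

INTERFACE

Orientations are given as a unit quaternion [x, y, z, w].
In Python, from workcell import r, command_gripper, optics gives the robot as it stands. The module is installed in compiled form; this text tells all that it offers. Calls block until the motion is done:
- r.reach(position, orientation): joint-space move of the TCP to a pose.
- r.move_straight(position, orientation=None, speed=0.15, max_force=None): straight line of the TCP; orientation=None keeps the orientation; speed is the mean speed in m/s. With max_force (N) it stops when the force on the tool has changed by that much, and returns True; else False.
- r.movej(angles): joint-space move.
- command_gripper(opening, force=None): finger opening in m; force is the grip in N (None keeps the last); returns when the fingers have stopped.
- r.hold(seconds).
- r.solve_ik(position, orientation): joint angles nearest the present ones, or None.
- r.read_state(): the state.
- optics.get_image(name): name is "scene" or "side" or "wrist"; returns (picture, depth): 384x512x3 uint8, red, green, blue; 384x512 float32, m along the optical axis (not along the pixel's ray), 0 where there is no reading.
- optics.camera_model(name): a dict with "K" (3x3 intrinsics, pixels), "R" (3x3) and "t" (3): a world point X has camera coordinates R X + t; the wrist camera has in their place "tool_from_camera" (4x4, takes a point from camera to tool coordinates, whose origin is the TCP and whose axes are the flange's). Camera axes: x right, y down, z forward; pixel columns grow to the right and rows downward; lengths in m; the calibration is good to about 2 mm. A picture is of the moment at which its call begins: read the wrist's pose just before it. camera_model takes no time and is no camera call.
A pose or a line that the arm cannot do raises r.PlanningError and nothing moves.
- r.finish_job(): hands the job in; it is judged then, once.
The state is a dict: "time_s": time; "joint_positions": joint angles; "dq": joint speeds; "tau": joint torques, N m; "eef_pos": TCP position; "eef_rot": TCP orientation; "contact_force": force on the tool from outside, world axes, zero at the start; "torque": the same for the moment, N m; "grip_width": finger opening in m; "grip_force": force on a finger pad.
Only numpy, scipy, OpenCV 4.12 (cv2) and the standard library are available. Lean on these libraries where they do the work, as an engineer would, in place of code of your own. Each camera call takes 0.05 s, during which the arm holds its last target. There are 200 camera calls.

TASK

The feed chute has jammed on an untrimmed rust-brown casting and its red trip lever has popped up. Nudge the jammed casting back up the chute until it is clear of the guide rails and lies in the open stretch, then lift it out and put it in the cardboard scrap tray; stand every good aluminium block that is on the bench back in the chute, foot flat on the chute floor and across it, as the jammed one sits. Then press the cover down until its catch holds it shut, and after that press the red trip lever down until it stays down.

Things in the scene. Friction and masses are not known exactly. Their poses are not given: they have to be found in the camera images.
- chute: Steel feed chute on a blue vibratory stand, fixed, drive off (blocks stay where put). Frame: origin on the floor's centre line at the end stop, about 82 mm above the bench; x uphill along the chute (slope 0.14 rad), y across to the cover's hinge side, z square off the floor. Channel x 0..277 mm, 72 wide (inner walls at y = -36, +36), walls and upper end lip 9 high; stop 22 high.
- pocket (a point): Centre of the floor of the open, empty pocket at the chute's low end (chute x 0..52 mm, this point at x = 26): room to lower closed fingers behind the end stop and push the jammed casting's lower end uphill.
- throat (a point): Floor centre of the throat, chute x 52..112 mm (this point at x = 82): aluminium guide rails at y = 21..40 either side, from z = 13 to 44, overlie the blocks' feet; 42 mm wide slot between them, open above. A block in here slides but cannot be lifted or gripped at the sides; fingers pushing from below can follow through the slot.
- window (a point): Floor centre of the open stretch, chute x 112..277 mm (this point at x = 195), with only the 9 mm walls: blocks are lifted out and put in here. Nearby: two hinge posts at chute y = 59..63 mm (top z 57), and the cover's catch beyond the upper end at x 285..310, y = -40..-20 (top z 48).
- bad_block: Jammed block: rust-brown untrimmed casting, foot 44 (x, along chute) x 70 (y) x 10 mm, boss 32 x 32 up to 45 mm, stub 3 mm higher on top. Origin centre of underside, z up. In the throat at chute x = 76..86 mm, foot pinched by a sprung brass shoe in the side at x = 72: some 10 N low on its foot moves it uphill, 2 N once past it. Clear of the rails from x = 136. 0.2 kg.
- block_a: Good shaft-support block, bright aluminium, standing on the bench (two or three of the four are present): foot 44 (x) x 64 (y) x 10 mm, boss 32 (x) x 32 (y) on it up to 45 mm; bore along x. Grip across the boss's 32 mm. Origin centre of underside, z up. 0.2 kg. Belongs in the chute with x along the chute, either way round; 4 mm play each side.
- block_b: Good shaft-support block, bright aluminium, standing on the bench (two or three of the four are present): foot 44 (x) x 64 (y) x 10 mm, boss 32 (x) x 32 (y) on it up to 45 mm; bore along x. Grip across the boss's 32 mm. Origin centre of underside, z up. 0.2 kg. Belongs in the chute with x along the chute, either way round; 4 mm play each side.
- block_c: Good shaft-support block, bright aluminium, standing on the bench (two or three of the four are present): foot 44 (x) x 64 (y) x 10 mm, boss 32 (x) x 32 (y) on it up to 45 mm; bore along x. Grip across the boss's 32 mm. Origin centre of underside, z up. 0.2 kg. Belongs in the chute with x along the chute, either way round; 4 mm play each side.
- block_d: Good shaft-support block, bright aluminium, standing on the bench (two or three of the four are present): foot 44 (x) x 64 (y) x 10 mm, boss 32 (x) x 32 (y) on it up to 45 mm; bore along x. Grip across the boss's 32 mm. Origin centre of underside, z up. 0.2 kg. Belongs in the chute with x along the chute, either way round; 4 mm play each side.
- scrap_tray: Open cardboard tray, fixed, 166 (x) x 217 (y) x 54 mm high; inside 100 (x) x 170 (y) mm and 50 deep; origin in the centre of its underside. The jammed block goes in here, in any attitude.
- cover (a joint): Clear cover, yellow frame, rad: 0 shut; starts open, leaning away, at 1.75..1.92 (stop 1.95). Hinge line along chute x at y = 60, z = 52 mm; the cover spans x 92..282, 112 mm wide, 7 thick; shut: top z = 58, free edge y = -52. Damped: pushed past upright (1.57) it sinks by itself to about 0.1, resting on the sprung catch; about 8 N down on the free edge snaps it to 0, held. Shut is below 0.03.
- cover_pad (a point): Black rubber pad (44 x 16 mm) in the middle of the cover's free edge, on the face that is uppermost when shut: press here (shut: chute x = 187, y = -45, z = 60 mm).
- trip_lever (a joint): Trip lever on the grey box at the chute's low end, rad: 0 up (tripped), sprung; 0.5 pressed down, where a catch holds it (stop 0.53; let go before about 0.48 it springs up). Hinge axis along the chute, 88 mm above the bench, at chute y = +22 mm, x = -62; the arm, 108 mm long, points across to the side away from the cover's hinge.
- lever_pad (a point): Top of the red grip (40 x 34 mm) at the end of the trip lever, 88 mm from its hinge: press here, straight down, 10 to 15 N; it goes down about 42 mm.
- battery: Bystander to leave where it is: black tool battery, 105 x 73 x 55 mm; origin centre of underside.
Things that resemble listed ones, but are neither listed nor needed, are in the scene too. What is shaped like the block_b but purple is not meant.

How it is judged:
By the outcome, as a careful person would: the job done as asked, in the order asked, and still so for the second after the job is handed in, with the robot touching nothing.
Of block_a, block_b, block_c, block_d only 2 to 3 are there at a start; the rules pass over those that are not, and their reading is None.
At some moment in a run one of block_a, block_b, block_c, block_d may be knocked a few centimetres aside while the robot is not near it.
It also fails if it takes over 210 s, if anything falls off the work surface, if the arm or the gripper's body presses on something with over 40 N, if the wrist force passes 120 N, or if a joint passes its speed limit or range.

## Working session

There is one attempt and no reset: what is moved stays moved. The work goes in short steps, each a Python script; the robot and the scene stay as the last script left them, time stands still between calls to the robot, and variables do not carry over. Pictures are saved under pics/ and viewed, at most 14 in all, crops included, and the job is handed in when it is done.

```bash
mkdir -p pics
cat > h.py <<'E'
import numpy as np, cv2
from workcell import r, command_gripper, optics
from scipy.spatial.transform import Rotation as Ro
def cloud(name):
    s=r.read_state(); im,d=optics.get_image(name); m=optics.camera_model(name); K=np.array(m["K"])
    v,u=np.mgrid[:384,:512]; P=np.stack([(u-K[0,2])/K[0,0]*d,(v-K[1,2])/K[1,1]*d,d],-1)
    if name=="wrist":
        T=np.array(m["tool_from_camera"]); P=P@T[:3,:3].T+T[:3,3]
        P=P@Ro.from_quat(s["eef_rot"]).as_matrix().T+np.array(s["eef_pos"])
    else: P=(P-np.array(m["t"]))@np.array(m["R"])
    P[d==0]=np.nan
    return im,P
def save(im,n,sc=1.5): cv2.imwrite(f"pics/{n}.png",cv2.resize(im[:,:,::-1],None,fx=sc,fy=sc,interpolation=cv2.INTER_CUBIC))
E
python3 - <<'E'
from h import *
for n in ("scene","side"):
    im,P=cloud(n); save(im,n); np.savez(n,im=im,P=P)
    m=optics.camera_model(n); print(n,-np.array(m["R"]).T@np.array(m["t"]),np.array(m["R"])[2])
print(r.read_state(), r.tip_extent)
E
```

```text
scene [-0.0026159  -0.63066888  0.89331996] [ 0.50371797  0.43869134 -0.74418957]
side [0.38774037 0.64131397 0.42251753] [ 0.1310334  -0.92035425 -0.36848107]
{'time_s': 0.1, 'joint_positions': array([ 1.06101103e+00,  3.42640865e-01,  1.52487821e+00, -6.82829303e-06,
        1.27543043e+00, -1.46043090e-01]), 'dq': array([ 0.00222781, -0.00202953, -0.00149747,  0.00046944, -0.00058423,
       -0.00085666]), 'tau': array([ 1.88938226e-03, -4.34453380e+01, -2.46489376e+01, -3.37163556e-05,
        4.69758481e-03, -2.05701201e-05]), 'eef_pos': array([0.18662895, 0.49037304, 0.25571687]), 'eef_rot': array([ 1.80869111e-01,  9.83506942e-01, -6.43327629e-04, -2.15408068e-04]), 'contact_force': array([-0.3639028 , -0.41430546,  0.36695058]), 'torque': array([-0.03580725, -0.01273474,  0.00356054]), 'grip_force': 0.0, 'grip_width': 0.08519221843467159} 0.025
```

View pics/scene.png

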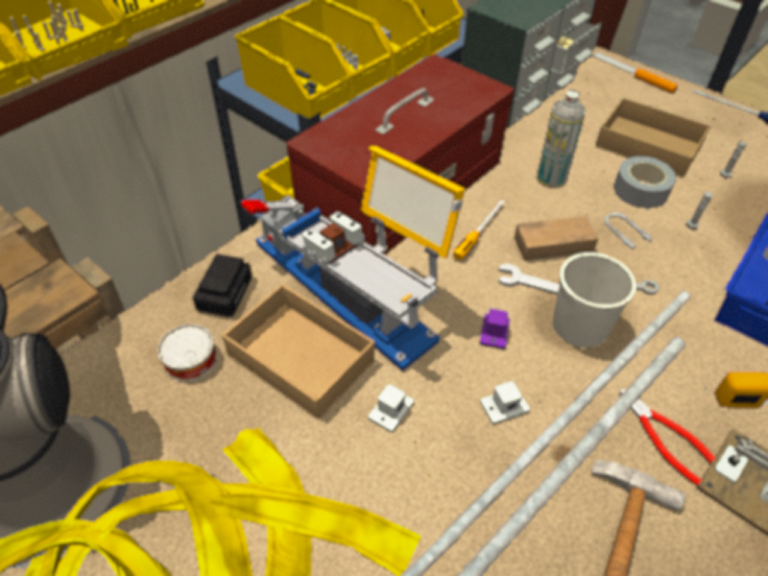

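View pics/side.png

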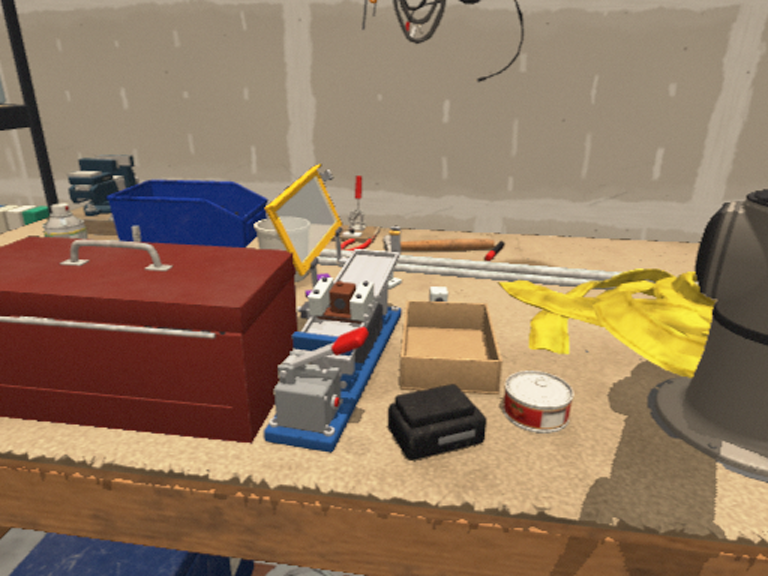

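The scene view shows the chute running from the trip lever (255,205) at the upper left down to its upper end (430,290). Good blocks stand at about (390,405) and (505,400), the purple decoy is at (495,328), the tray is at (300,350), and there is a white thing at (733,460). The side view shows the red lever pad at (350,342) and the rust block at (342,297).

Run:
```python
from h import *
z=np.load("scene.npz"); P=z["P"]; 
for n,(u,v) in dict(lever=(252,205),bad=(335,232),floor1=(360,262),floor2=(400,290),lip=(425,297),blkA=(393,396),blkB=(508,392),white=(733,460),board=(745,490),trayc=(300,350),purple=(495,320),cov=(410,200),covtop=(420,165),covfree1=(375,150),covfree2=(462,183),batt=(225,275)).items():
    print(n,np.round(P[int(v/1.5),int(u/1.5)],3))
a=z["im"][290:340,455:512]; b=z["im"][125:250,160:300]
b=cv2.resize(b,None,fx=4,fy=4,interpolation=cv2.INTER_CUBIC);a=cv2.resize(a,None,fx=4,fy=4,interpolation=cv2.INTER_CUBIC)
o=np.zeros((500,800,3),np.uint8);o[:b.shape[0],:b.shape[1]]=b;o[:a.shape[0],565:565+a.shape[1]]=a;save(o,"c1",1)
```

```text
lever [0.497 0.099 0.143]
bad [ 0.547 -0.048  0.139]
floor1 [ 0.552 -0.1    0.1  ]
floor2 [ 0.536 -0.198  0.114]
lip [ 0.542 -0.244  0.128]
blkA [ 0.418 -0.29   0.042]
blkB [ 0.537 -0.413  0.045]
white [ 0.667 -0.712  0.03 ]
board [ 0.646 -0.745  0.013]
trayc [ 0.403 -0.1    0.003]
purple [ 0.642 -0.319  0.043]
cov [ 0.619 -0.145  0.216]
covtop [ 0.751 -0.061  0.164]
covfree1 [ 0.635 -0.058  0.257]
covfree2 [ 0.898 -0.06   0.032]
batt [0.404 0.08  0.055]
```

View pics/c1.png

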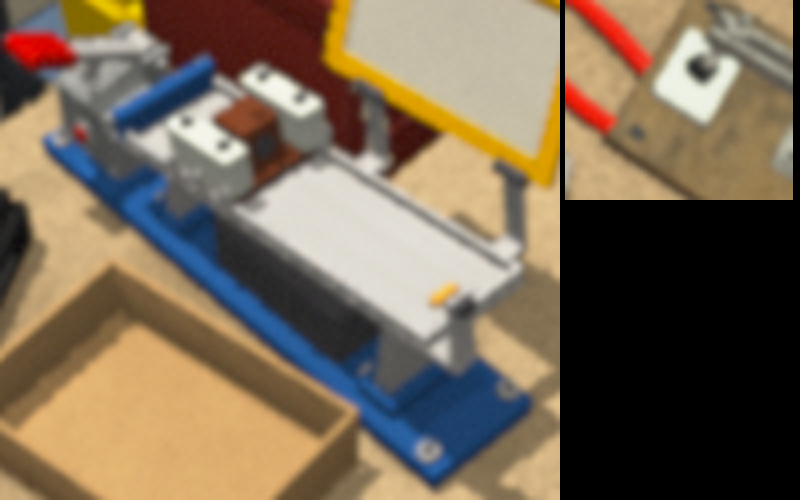

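The crop shows the chute clearly: the brown block sits between the white rails at (255,125), with the floor from (240,205) to (500,290). The white plate at upper right lies flat on a board and is not a good block. Next I'll take wrist views from above the chute and the blocks.

Run:
```python
from h import *
print(np.round(optics.camera_model("wrist")["tool_from_camera"],3))
def q(y,z): 
    y=np.array(y,float);z=np.array(z,float);x=np.cross(y,z);return Ro.from_matrix(np.stack([x,y,z],1)).as_quat()
for yy in ((1,0,0),(-1,0,0)):
    for p in ([0.54,-0.12,0.42],[0.54,-0.03,0.42],[0.5,-0.33,0.42]):
        j=r.solve_ik(p,q(yy,(0,0,-1))); print(yy,p,None if j is None else np.round(j,2))
```

```text
[[-0.    -0.949 -0.315  0.082]
 [ 1.    -0.    -0.001 -0.   ]
 [ 0.001 -0.315  0.949 -0.118]
 [ 0.     0.     0.     1.   ]]
(1, 0, 0) [0.54, -0.12, 0.42] [-0.36  0.33  1.1  -0.    1.71 -0.36]
(1, 0, 0) [0.54, -0.03, 0.42] [-0.2   0.31  1.13 -0.    1.7  -0.2 ]
(1, 0, 0) [0.5, -0.33, 0.42] [-0.71  0.43  0.95 -0.    1.76 -0.71]
(-1, 0, 0) [0.54, -0.12, 0.42] [-0.36  0.33  1.1  -0.    1.71  2.78]
(-1, 0, 0) [0.54, -0.03, 0.42] [-0.2   0.31  1.13 -0.    1.7   2.94]
(-1, 0, 0) [0.5, -0.33, 0.42] [-0.71  0.43  0.95 -0.    1.76  2.43]
```

```bash
cat >> h.py <<'E'
def q(y,z=(0,0,-1)):
    y=np.array(y,float);z=np.array(z,float);x=np.cross(y,z);return Ro.from_matrix(np.stack([x,y,z],1)).as_quat()
E
python3 - <<'E'
from h import *
s=r.read_state(); r.move_straight(s["eef_pos"]+[0,0,.15])
for i,p in enumerate(([0.54,-0.09,0.42],[0.54,-0.03,0.42],[0.5,-0.33,0.42])):
    r.reach(p,q((1,0,0))); r.hold(.3); im,P=cloud("wrist"); np.savez(f"w{i}",im=im,P=P)
    if i!=1: save(im,f"w{i}")
print(r.read_state()["time_s"],r.read_state()["eef_pos"])
E
```

```text
6.225 [ 0.5003414  -0.32929     0.42017894]
```

View pics/w0.png

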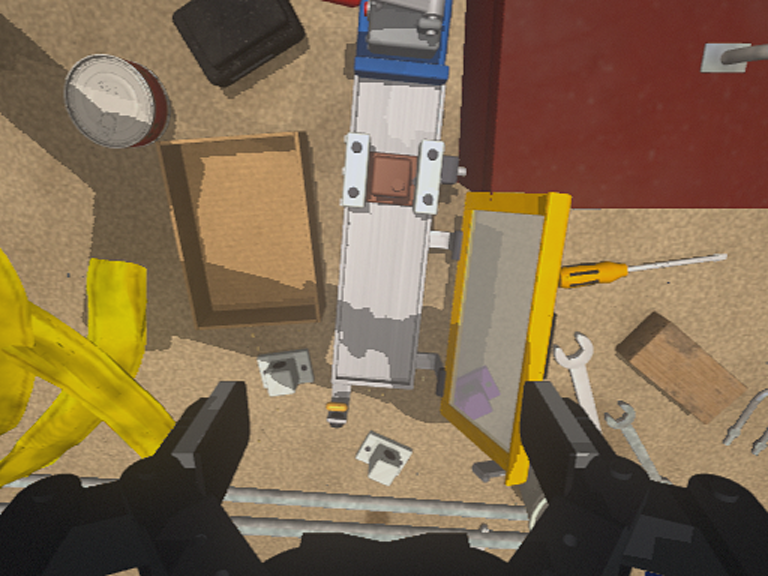

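View pics/w2.png

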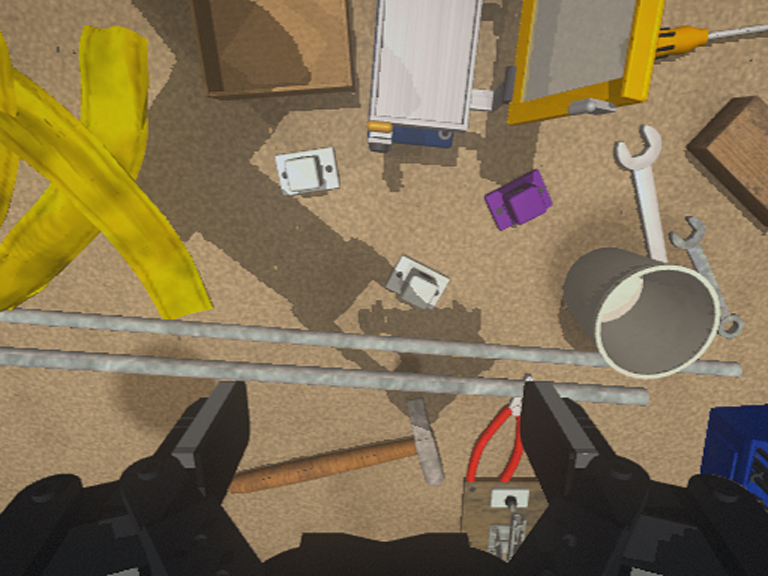

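w0 (768x576) shows the chute floor edges from (357,80)–(443,82) down to (337,385)–(413,385), the bad block at (393,178), and the blue stop at (403,72). The two good blocks are at (285,375) and (385,460). In w2 the same blocks are at (303,172) and (421,283), with no third one in view. Now I'll fit the frames.

```bash
cat > fit.py <<'E'
from h import *
out={}
for k in (0,1):
    z=np.load(f"w{k}.npz");P=z["P"].reshape(-1,3);im=z["im"].reshape(-1,3).astype(float)
    ok=np.isfinite(P[:,0]); P=P[ok]; im=im[ok]
    m=(abs(P[:,0]-.545)<.025)&(P[:,1]<-.085)&(P[:,1]>-.21)&(P[:,2]>.07)&(P[:,2]<.14)
    A=P[m]
    for _ in range(4):
        c=A.mean(0);n=np.linalg.svd(A-c,full_matrices=False)[2][2];n*=np.sign(n[2]); d=(A-c)@n; A=A[abs(d)<.003]
    h=(P-c)@n
    yaw=-np.pi/2
    print(k,"n",n.round(4),"slope",np.arccos(n[2]),"rms",((A-c)@n).std(),len(A))
    ex=np.array([0,-1,0.]);ex-=ex@n*n;ex/=np.linalg.norm(ex)
    for it in range(3):
        ey=np.cross(n,ex); X=(P-c)@ex;Y=(P-c)@ey
        w=(h>.004)&(h<.0125)&(abs(Y)<.06)&(X<.09)&(X>-.06)
        bins=np.arange(-.06,.09,.01); L=[];R=[]
        for b in bins:
            s=(X>=b)&(X<b+.01)&(abs(h)<.003)&(abs(Y)<.06)
            f=(X>=b)&(X<b+.01)&w
            l=Y[f&(Y<0)];rr=Y[f&(Y>0)]
            L.append(np.median(l) if len(l)>3 else np.nan);R.append(np.median(rr) if len(rr)>3 else np.nan)
        L=np.array(L);R=np.array(R);mid=(L+R)/2;g=np.isfinite(mid)
        a=np.polyfit(bins[g]+.005,mid[g],1)
        ex=ex+a[0]*ey;ex/=np.linalg.norm(ex);c=c+a[1]*np.cross(n,ex)
    ey=np.cross(n,ex);X=(P-c)@ex;Y=(P-c)@ey;h=(P-c)@n
    print("width",np.nanmedian(R-L),"mid resid",np.nanstd(mid), np.round(L*1e3,1),np.round(R*1e3,1))
    fl=(abs(Y)<.025)
    lip=X[fl&(h>.005)&(h<.013)&(X>.09)]; print("lip X",np.percentile(lip,[2,20,50,80,98]).round(4) if len(lip) else None)
    st=X[fl&(h>.018)&(h<.026)&(X<-.15)];print("stop X",np.percentile(st,[2,20,50,80,98]).round(4) if len(st) else None, len(st))
    bo=fl&(abs(Y)<.02)&(h>.035)&(h<.052)&(im[:,0]>1.3*im[:,2])
    print("bad top X,Y,h",[np.percentile(v[bo],[3,50,97]).round(4) for v in (X,Y,h)])
    ra=(abs(Y)>.019)&(abs(Y)<.045)&(h>.038)&(h<.05)&(X<.0);print("rail X",np.percentile(X[ra],[2,98]).round(4),"absY",np.percentile(abs(Y[ra]),[2,98]).round(4),"meanY",Y[ra].mean(), "h",np.median(h[ra]))
    print("ex",ex.round(4),"c",c.round(4))
    rd=(im[:,0]>150)&(im[:,1]<60)&(im[:,2]<70)&(P[:,2]>.1)&(P[:,0]<.56)&(P[:,1]>0)
    if rd.sum()>5: print("lever",np.percentile(P[rd],[3,50,97],axis=0).round(3),rd.sum())
    np.savez(f"fit{k}",ex=ex,n=n,c=c)
E
python3 fit.py
```

```text
0 n [0.0131 0.1394 0.9901] slope 0.14048373819013218 rms 0.0008250144157553997 3018
width 0.07560406083861235 mid resid 0.0002064488055032183 [-38.1 -37.5 -38.1 -37.5 -38.  -37.4 -37.9 -37.8 -37.8 -38.1 -37.7 -38.1
 -37.5 -38.2 -37.6] [38.  38.2 37.8 38.  37.4 37.6 37.5 37.9 37.4 37.4 38.1 37.7 37.8 38.5
 38. ]
lip X [0.0945 0.0952 0.0966 0.0984 0.117 ]
stop X [-0.2399 -0.2321 -0.1905 -0.1848 -0.1819] 643
bad top X,Y,h [array([-0.1122, -0.0977, -0.0826]), array([-0.016 , -0.0013,  0.0136]), array([0.0433, 0.0455, 0.0487])]
rail X [-0.129  -0.0714] absY [0.0211 0.0396] meanY -0.0004800999664379045 h 0.043951043923980596
ex [-0.0906 -0.986   0.14  ] c [ 0.5363 -0.1448  0.108 ]
1 n [0.0122 0.1394 0.9902] slope 0.14038180008511655 rms 0.0008300513555457756 2722
width 0.07568061845834329 mid resid 0.0002282917686426435 [-38.  -37.6 -38.1 -37.6 -38.1 -37.6 -38.1 -37.6 -38.1 -37.4 -38.2 -37.5
 -38.2 -37.5 -38.3] [37.8 38.5 37.9 37.9 37.4 37.6 37.9 37.7 37.6 38.  37.6 37.6 38.5 38.1
 37.6]
lip X [0.0943 0.0948 0.0961 0.0983 0.1172]
stop X [-0.2622 -0.2453 -0.2215 -0.1866 -0.1823] 740
bad top X,Y,h [array([-0.1122, -0.0977, -0.083 ]), array([-0.016 , -0.0011,  0.0138]), array([0.0432, 0.0454, 0.0489])]
rail X [-0.2439 -0.072 ] absY [0.021  0.0394] meanY -0.0038742422064322575 h 0.044037213860380627
ex [-0.0911 -0.986   0.1399] c [ 0.5362 -0.1449  0.108 ]
lever [[0.487 0.088 0.131]
 [0.504 0.102 0.14 ]
 [0.52  0.116 0.146]] 896
```

```bash
cat >> h.py <<'E'
try:
    _a,_b=np.load("fit0.npz"),np.load("fit1.npz")
    n=(_a["n"]+_b["n"])/2;n/=np.linalg.norm(n);ex=(_a["ex"]+_b["ex"])/2;ex-=ex@n*n;ex/=np.linalg.norm(ex);ey=np.cross(n,ex)
    O=(_a["c"]+_b["c"])/2-.1823*ex
    B=np.stack([ex,ey,n],1)          # chute->world rotation
    W=lambda x,y,z:O+B@np.array([x,y,z])/1000     # chute mm -> world
    C=lambda P:(P-O)@B*1000
    QC=q(ey,-n)
except FileNotFoundError: pass
def load(k): z=np.load(f"{k}.npz");return z["im"],z["P"]
def block(P,im,near,rad=.055):
    Q=P.reshape(-1,3);c=im.reshape(-1,3).astype(float)
    m=(np.linalg.norm(Q[:,:2]-near[:2],axis=1)<rad)&(Q[:,2]<.06)
    top=Q[m&(Q[:,2]>.040)];al=Q[m&(Q[:,2]>.0065)]
    rt=cv2.minAreaRect((top[:,:2]*1000).astype(np.float32));ra=cv2.minAreaRect((al[:,:2]*1000).astype(np.float32))
    return dict(top=rt,foot=ra,ztop=np.median(top[:,2]))
E
python3 - <<'E'
from h import *
print("O",O.round(4),"yaw",np.arctan2(ex[1],ex[0]))
im,P=load("w0"); Q=P.reshape(-1,3); Q=Q[np.isfinite(Q[:,0])]; c=C(Q)
for zl in (.1,.15,.2):
    m=(Q[:,2]>zl)&(c[:,1]>45)&(c[:,0]<60); print(zl,c[m][:,1].min().round(0) if m.any() else None,Q[m][:,2].max() if m.any() else None)
for k in ("w0","w2"):
    im,P=load(k)
    for nb in ((.418,-.29),(.537,-.413)): print(k,block(P,im,np.array(nb)))
im,P=load("w0");Q=P.reshape(-1,3);m=(abs(Q[:,0]-.40)<.14)&(abs(Q[:,1]+.1)<.16)&(Q[:,2]>.045)&(Q[:,2]<.062)&(Q[:,0]<.49)&(Q[:,1]<.03)
print("tray",cv2.minAreaRect((Q[m][:,:2]*1000).astype(np.float32)),np.median(Q[m][:,2]))
z=(abs(Q[:,0]-.40)<.03)&(abs(Q[:,1]+.1)<.05);print("tray floor z",np.nanmedian(Q[z][:,2]))
# cover
m=(c[:,2]>90)&(c[:,1]>55)&(c[:,1]<130)&(c[:,0]>95)&(c[:,0]<280);print("cover pts max z",c[m].max(0),c[m].min(0)); a=np.polyfit(c[m][:,2],c[m][:,1],1);print("angle",np.pi/2+np.arctan(a[0]))
E
```

```text
O [0.5528 0.0349 0.0825] yaw -1.662676614662225
0.1 60.0 0.2139771033589706
0.15 60.0 0.2139771033589706
0.2 213.0 0.2139771033589706
w0 {'top': ((415.9725646972656, -286.6667785644531), (32.317108154296875, 31.487293243408203), 7.4927191734313965), 'foot': ((415.97259521484375, -287.4618835449219), (64.58584594726562, 44.38571548461914), 8.225868225097656), 'ztop': np.float64(0.04520368276405423)}
w0 {'top': ((538.1909790039062, -413.4705505371094), (33.5922966003418, 31.03873634338379), 62.427757263183594), 'foot': ((538.486083984375, -413.3966369628906), (45.84235382080078, 63.77541732788086), 63.160179138183594), 'ztop': np.float64(0.04532793540250471)}
w2 {'top': ((416.0096130371094, -287.70489501953125), (32.16682434082031, 31.88127899169922), 8.322344779968262), 'foot': ((416.0840148925781, -287.7547302246094), (64.2625961303711, 43.93389892578125), 8.234601974487305), 'ztop': np.float64(0.04528273584237935)}
w2 {'top': ((539.02490234375, -413.69805908203125), (31.130537033081055, 32.26863098144531), 63.17192840576172), 'foot': ((538.7246704101562, -413.9845886230469), (43.84907913208008, 63.92512512207031), 63.11473083496094), 'ztop': np.float64(0.0453052391637154)}
tray ((392.54412841796875, -110.9467544555664), (140.63272094726562, 200.03839111328125), 4.049769401550293) 0.05397599222035615
tray floor z 0.00460124773668838
cover pts max z [279.94868069 109.35649478 377.94205342] [95.01418269 55.0057049  90.00837574]
angle 1.4571547044546902
```

Run:
```python
from h import *
command_gripper(0.0,40)
r.reach(W(36,0,170),QC)
print("above",C(r.read_state()["eef_pos"]).round(1))
r.move_straight(W(36,0,45),QC,speed=.12,max_force=15)
hit=r.move_straight(W(36,0,15),QC,speed=.02,max_force=5)
s=r.read_state();print(hit,C(s["eef_pos"]).round(1),s["contact_force"].round(1),s["grip_width"])
zf=C(s["eef_pos"])[2]
r.move_straight(W(36,0,zf+3),QC,speed=.03)
hit=r.move_straight(W(119,0,zf+3),QC,speed=.03,max_force=40)
s=r.read_state();print(hit,C(s["eef_pos"]).round(1),s["contact_force"].round(1),s["time_s"])
```

```text
above [ 36.9   0.6 170.4]
True [36.  -0.1 24.6] [-0.8  1.4  4.9] -0.00015535343557035564
False [119.   -0.   27.6] [-0.3  0.2 -0.6] 13.8167
```

Run:
```python
from h import *
r.move_straight(W(112,0,29),QC,speed=.05)
r.move_straight(W(112,0,150),QC,speed=.15)
command_gripper(0.06)
r.reach(W(115,-20,230),QC);r.hold(.2)
im,P=cloud("wrist");save(im,"w3");np.savez("w3",im=im,P=P)
c=C(P.reshape(-1,3));f=im.reshape(-1,3).astype(float)
m=(abs(c[:,1])<40)&(c[:,0]>90)&(c[:,0]<220)&(f[:,0]>1.3*f[:,2])
for lo,hi in ((40,47),(5,60)):
    k=m&(c[:,2]>lo)&(c[:,2]<hi);print(lo,cv2.minAreaRect(c[k][:,:2].astype(np.float32)),np.median(c[k][:,2]))
print(r.read_state()["time_s"])
```

```text
40 ((151.42669677734375, -0.7663841247558594), (31.524967193603516, 32.02854919433594), 0.22325284779071808) 44.81557081334064
5 ((169.05767822265625, 1.9778900146484375), (75.9575424194336, 78.0388412475586), 89.75526428222656) 11.085554791934884
16.3417
```

View pics/w3.png

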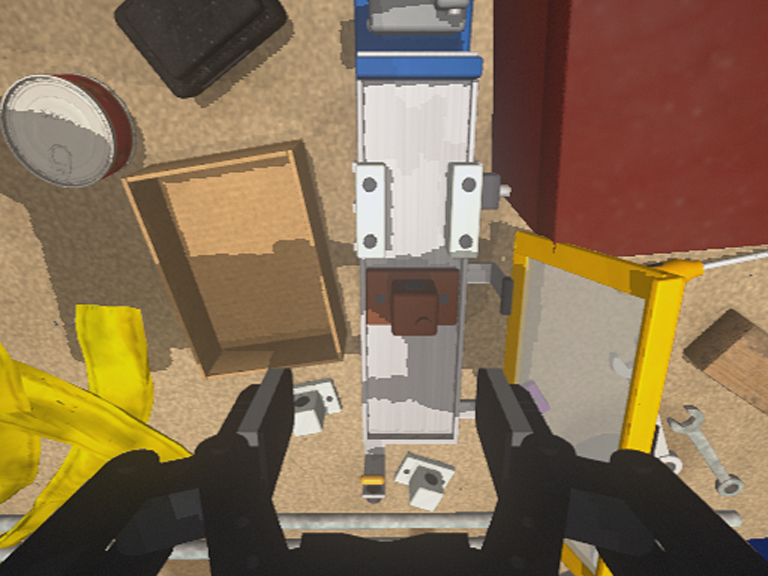

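The brown block at (410,300) now lies square in the open stretch, below the rails at (370,240)/(465,240). It measures chute x = 151, so it is clear. Next I'll grip it and put it in the tray.

Run:
```python
from h import *
command_gripper(0.05,40)
r.reach(W(151.4,-.8,130),QC)
h=r.move_straight(W(151.4,-.8,39),QC,speed=.08,max_force=12);s=r.read_state();print(h,C(s["eef_pos"]).round(1))
command_gripper(0.0,50)
r.move_straight(W(151.4,-.8,130),QC,speed=.1);s=r.read_state();print("grip",s["grip_width"],s["grip_force"],s["contact_force"].round(1))
t=np.array([.392,-.111]);a=np.deg2rad(4)
qt=q((-np.sin(a),np.cos(a),0)); j=r.solve_ik([*t,.2],qt); qf=q((np.sin(a),-np.cos(a),0)); j2=r.solve_ik([*t,.2],qf);print(j,j2)
if j is None or (j2 is not None and abs(j2[5])<abs(j[5])): qt=qf
r.move_straight(W(151.4,-.8,170),QC)
r.reach([*t,.22],qt)
h=r.move_straight([*t,.053],qt,speed=.1,max_force=12);s=r.read_state();print(h,s["eef_pos"],s["grip_width"])
command_gripper(0.06)
r.move_straight([*t,.22],qt)
r.reach([.45,-.30,.35],q((1,0,0)));r.hold(.2);im,P=cloud("wrist");save(im,"w4");np.savez("w4",im=im,P=P)
for nb in ((.416,-.2875),(.5385,-.4138)): print(block(P,im,np.array(nb)))
print(r.read_state()["time_s"])
```

```text
False [151.5  -0.5  39.5]
grip 0.03145584797676958 50.649869441986084 [-0.7 -0.5 -2.6]
[-4.64581316e-01  1.90291800e-01  1.90866919e+00 -4.44089210e-16
  1.04263166e+00 -2.10519081e+00] [-4.64581316e-01  1.90291800e-01  1.90866919e+00 -4.44089210e-16
  1.04263166e+00  1.03640184e+00]
False [ 0.39228544 -0.11112952  0.05337817] 0.030987639913102803
{'top': ((415.94976806640625, -287.60064697265625), (31.884504318237305, 31.831226348876953), 8.449141502380371), 'foot': ((415.8452453613281, -287.68408203125), (63.869632720947266, 44.03352737426758), 8.208024978637695), 'ztop': np.float64(0.04529370938706789)}
{'top': ((538.1668701171875, -413.9755554199219), (32.17599105834961, 31.626211166381836), 62.01596450805664), 'foot': ((538.2000122070312, -413.93255615234375), (43.87424850463867, 63.891685485839844), 62.965301513671875), 'ztop': np.float64(0.045316683232690724)}
26.5167
```

View pics/w4.png

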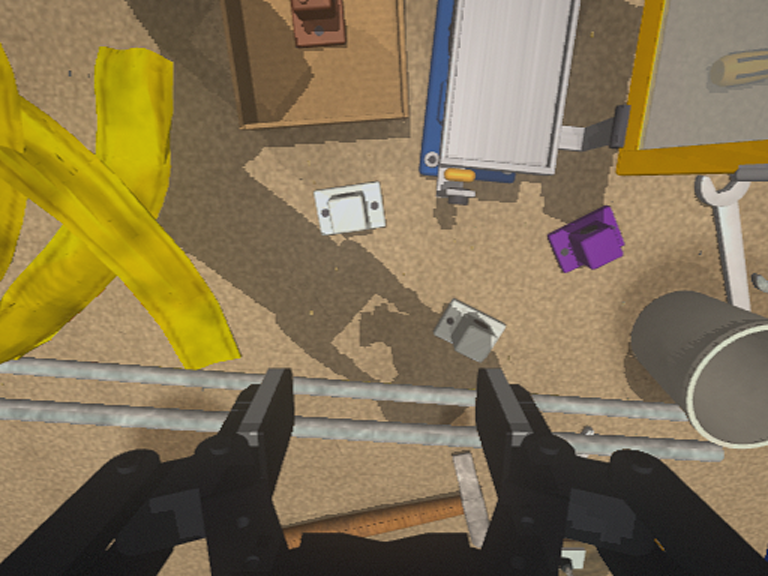

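The brown block is in the tray at (318,20). The good blocks are unmoved at (350,208) and (470,330). Now I'll place the good blocks.

```bash
cat > place.py <<'E'
from h import *
import sys
def find(near):
    r.reach([near[0],near[1]-.02,.35],q((1,0,0)));r.hold(.2);im,P=cloud("wrist");Q=P.reshape(-1,3)
    m=(np.linalg.norm(Q[:,:2]-near,axis=1)<.08)&(Q[:,2]>.04)&(Q[:,2]<.05)
    b=block(P,im,np.median(Q[m],0));(w,h),a=b["foot"][1:];a=np.deg2rad(a if w>h else a+90)
    y=np.array([np.cos(a),np.sin(a),0]); y*=np.sign(y@ey)
    print(b); return np.array(b["foot"][0])/1000,y,max(w,h)
def pick_place(near,x):
    p,y,L=find(np.array(near)); assert 62<L<66.5
    qg=q(y); command_gripper(.055,50)
    r.reach([*p,.14],qg); h=r.move_straight([*p,.038],qg,speed=.1,max_force=12)
    z=r.read_state()["eef_pos"][2]*1000
    command_gripper(0,60); r.move_straight([*p,.25],qg); s=r.read_state();print(h,z,"grip",s["grip_width"],s["grip_force"]); assert s["grip_width"]>.025
    r.reach(W(x,0,165),QC); r.move_straight(W(x,0,z+8),QC,speed=.12,max_force=15)
    h=r.move_straight(W(x,0,z-1),QC,speed=.02,max_force=4); s=r.read_state();print(h,C(s["eef_pos"]).round(1),s["contact_force"].round(1))
    command_gripper(.05); r.move_straight(W(x,0,165),QC)
def check():
    r.reach(W(150,0,260),QC);r.hold(.2);im,P=cloud("wrist");np.savez("chk",im=im,P=P);c=C(P.reshape(-1,3))
    for x in (155,220):
        k=(abs(c[:,1])<42)&(abs(c[:,0]-x)<30)
        t=c[k&(c[:,2]>40)&(c[:,2]<50)]
        if len(t)>50: print(x,"top",cv2.minAreaRect(t[:,:2].astype(np.float32)),np.median(t[:,2]),"tilt",np.linalg.lstsq(np.c_[t[:,:2],np.ones(len(t))],t[:,2],rcond=None)[0][:2].round(3))
    print(r.read_state()["time_s"]); return im
E
python3 - <<'E'
from place import *
pick_place((.416,-.2877),155); check()
E
```

```text
{'top': ((415.843994140625, -287.6969909667969), (31.880306243896484, 32.04243850708008), 8.350430488586426), 'foot': ((415.8302001953125, -287.6676330566406), (63.86867141723633, 44.070831298828125), 8.201617240905762), 'ztop': np.float64(0.045250094204054875)}
False 38.57249763681609 grip 0.030922566546169494 59.78178262710571
True [155.    0.   38.2] [0.5 0.4 3.6]
155 top ((154.17352294921875, -0.8255500793457031), (31.289688110351562, 31.845006942749023), 0.9315081238746643) 44.718706357493105 tilt [0.022 0.   ]
35.7167
```

Run:
```python
from place import *
pick_place((.5384,-.4139),220); im=check(); save(im,"w5")
```

```text
{'top': ((538.7767333984375, -414.2736511230469), (31.771902084350586, 31.833904266357422), 62.721954345703125), 'foot': ((538.6122436523438, -414.5636901855469), (44.333740234375, 63.94892120361328), 62.39719772338867), 'ztop': np.float64(0.04520926693210797)}
False 38.88910690859435 grip 0.0309278185393217 60.33918499946594
True [220.    0.   38.4] [-0.   0.4  4.4]
155 top ((134.35171508789062, -3.808900833129883), (18.66748046875, 31.212390899658203), 0.07972192764282227) 44.869257617033654 tilt [-0.018 -0.004]
220 top ((219.2089385986328, -0.7140684127807617), (32.138999938964844, 31.413496017456055), 0.7023320198059082) 44.77346448180466 tilt [ 0.029 -0.002]
46.15
```

View pics/w5.png

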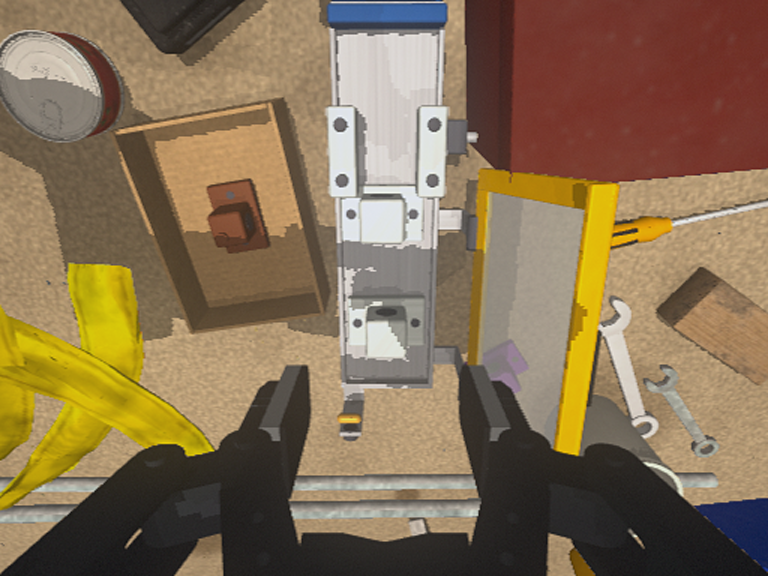

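The chute now holds two good blocks at (382,220) and (386,325); the first has been knocked downhill but still looks square. The brown block is in the tray at (235,220). I'll check the first block's pose and the cover's edge.

Run:
```python
from h import *
im,P=load("chk");c=C(P.reshape(-1,3));f=im.reshape(-1,3).astype(float)
k=(abs(c[:,1])<20)&(c[:,0]>95)&(c[:,0]<165)&(c[:,2]>40)&(c[:,2]<50);t=c[k];print(cv2.minAreaRect(t[:,:2].astype(np.float32)),np.median(t[:,2]))
for a,b in ((112,122),(125,135),(137,145)):print(np.median(t[(t[:,0]>a)&(t[:,0]<b)][:,2]))
k=(abs(c[:,1])<37)&(c[:,0]>113)&(c[:,0]<170)&(c[:,2]>6)&(c[:,2]<14);t=c[k]
for s in (-1,1):
    u=t[(s*t[:,1]>18)];print("foot side",s,np.percentile(u,[3,50,97],axis=0).round(1).tolist())
y=(f[:,0]>180)&(f[:,1]>120)&(f[:,2]<80)&(c[:,0]>80)&(c[:,0]<300)&(c[:,1]>40)&(c[:,1]<160)&(c[:,2]>45)
t=c[y];print(len(t),np.percentile(t,[1,50,99],axis=0).round(0).tolist())
for zz in range(50,180,20):
    u=t[(t[:,2]>zz)&(t[:,2]<zz+20)];
    if len(u): print(zz,np.percentile(u[:,1],[3,50,97]).round(1),np.percentile(u[:,0],[3,97]).round(0))
```

```text
((128.28350830078125, -3.722567558288574), (31.213932037353516, 30.938018798828125), 89.70538330078125) 44.80776311166579
44.63093530338282
44.94545769599432
44.871854022120715
foot side -1 [[116.8, -36.7, 7.6], [133.3, -29.2, 9.8], [158.2, -21.9, 11.5]]
foot side 1 [[115.9, 18.5, 7.3], [133.0, 24.0, 9.7], [159.9, 36.8, 11.3]]
3439 [[93.0, 61.0, 57.0], [142.0, 97.0, 158.0], [234.0, 106.0, 161.0]]
50 [60.5 63.  65.2] [104. 143.]
70 [67.9 72.3 74. ] [ 96. 104.]
90 [75.2 79.5 81.7] [ 95. 104.]
110 [81.8 86.1 87.4] [ 93. 104.]
130 [91.2 92.5 95.5] [ 92. 104.]
150 [ 90.8  97.8 105.3] [ 94. 230.]
```

Block 1 is flat and square at x=128, so it can stay. Next I'll swing the cover over.

Run:
```python
from h import *
command_gripper(0.0,40)
for y in (140,30): print(r.solve_ik(W(187,y,155),QC))
r.reach(W(187,60,290),QC); r.move_straight(W(187,140,260),QC)
print(r.move_straight(W(187,140,155),QC,speed=.1,max_force=12))
print(r.move_straight(W(187,48,158),QC,speed=.05,max_force=25),C(r.read_state()["eef_pos"]).round(1),r.read_state()["contact_force"].round(1))
r.move_straight(W(187,60,270),QC); 
r.reach(W(130,-60,300),QC); r.hold(3)
im,P=cloud("wrist");np.savez("cv",im=im,P=P);save(im,"w6");print(r.read_state()["time_s"])
```

```text
[-0.25781415  0.65698732  0.99178073 -0.13916151  1.47023681 -0.1535227 ]
[-0.28944733  0.43855843  1.36670738 -0.14245381  1.31090997 -0.1626701 ]
False
False [187.   48.1 157.9] [-0.5  0.5  0.4]
55.55
```

View pics/w6.png

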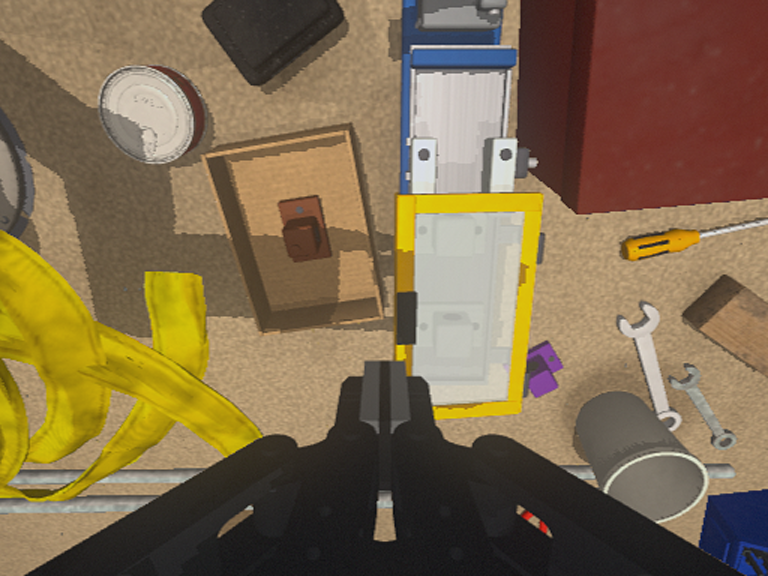

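The cover has sunk over the blocks, with the black pad at (406,318). Now I'll press it.

Run:
```python
from h import *
im,P=load("cv");c=C(P.reshape(-1,3));f=im.reshape(-1,3)
P2=c.reshape(384,512,3)[205:220,267:275].reshape(-1,3);print("pad before",np.nanmedian(P2,0).round(1))
r.reach(W(187,-45,130),QC); r.hold(.2)
h=r.move_straight(W(187,-45,82),QC,speed=.03,max_force=25);s=r.read_state();print(h,C(s["eef_pos"]).round(1),s["contact_force"].round(1))
r.hold(.3);r.move_straight(W(187,-45,130),QC); r.reach(W(130,-60,300),QC);r.hold(1)
im,P=cloud("wrist");np.savez("cv2",im=im,P=P);c=C(P.reshape(-1,3)).reshape(384,512,3);print("pad",np.nanmedian(c[205:220,267:275].reshape(-1,3),0).round(1))
for k in ("w1","scene","side"):
    im,P=load(k);Q=P.reshape(-1,3);f=im.reshape(-1,3).astype(float)
    rd=(f[:,0]>110)&(f[:,1]<60)&(f[:,2]<70)&(f[:,0]>2.5*f[:,1])&(Q[:,2]>.1)&(Q[:,0]<.56)&(Q[:,0]>.44)&(Q[:,1]>.03)&(Q[:,1]<.18);print(k,rd.sum(),np.percentile(Q[rd],[2,50,98],axis=0).round(3).tolist(),C(np.median(Q[rd],0)).round(1))
print("pred grip", C(W(-62,22-88,0)), W(-62,22-88,0))
```

```text
pad before [186.6 -44.1  73.1]
False [187.  -44.9  82.4] [-1.5  1.8  5.1]
pad [191.4 -44.   60.6]
w1 963 [[0.487, 0.086, 0.13], [0.504, 0.101, 0.139], [0.521, 0.116, 0.146]] [-53.1 -54.9  64.9]
scene 107 [[0.485, 0.083, 0.13], [0.497, 0.097, 0.14], [0.517, 0.117, 0.145]] [-47.7 -61.5  65.1]
side 227 [[0.487, 0.094, 0.125], [0.501, 0.116, 0.138], [0.52, 0.12, 0.146]] [-67.4 -58.9  65.9]
pred grip [-6.20000000e+01 -6.60000000e+01  3.15289403e-15] [0.49274241 0.10206187 0.07376914]
```

The pad dropped from z 73 to 60.6, so the cover is shut. Now the lever.

Run:
```python
from h import *
Q0=q((1,0,0)); p=[.497,.102]
s=r.read_state(); r.move_straight(s["eef_pos"]+[0,0,.03]); r.reach([*p,.25],Q0); r.hold(.2)
h=r.move_straight([*p,.172],Q0,speed=.1,max_force=8)
h=r.move_straight([*p,.112],Q0,speed=.02,max_force=22);s=r.read_state();print(h,s["eef_pos"].round(4),s["contact_force"].round(1))
r.hold(.3);r.move_straight([*p,.25],Q0,speed=.1)
r.reach([.50,0,.40],Q0);r.hold(.5)
im,P=cloud("wrist");save(im,"w7");Q=P.reshape(-1,3);f=im.reshape(-1,3).astype(float)
rd=(f[:,0]>110)&(f[:,1]<60)&(f[:,2]<70)&(f[:,0]>2.5*f[:,1])&(Q[:,2]>.065)&(Q[:,0]<.56)&(Q[:,0]>.44)&(Q[:,1]>.03)&(Q[:,1]<.18);print(rd.sum(),np.percentile(Q[rd],[2,50,98],axis=0).round(3).tolist())
c=C(Q);t=c[(abs(c[:,1]+45)<6)&(abs(c[:,0]-187)<18)&(c[:,2]>40)];print("pad",len(t),np.median(t,0).round(1) if len(t) else "")
print(r.read_state()["time_s"])
```

```text
True [0.4968 0.1021 0.118 ] [-3.1 -0.8 12.3]
318 [[0.474, 0.086, 0.093], [0.49, 0.093, 0.096], [0.511, 0.119, 0.098]]
pad 0 
68.7583
```

View pics/w7.png

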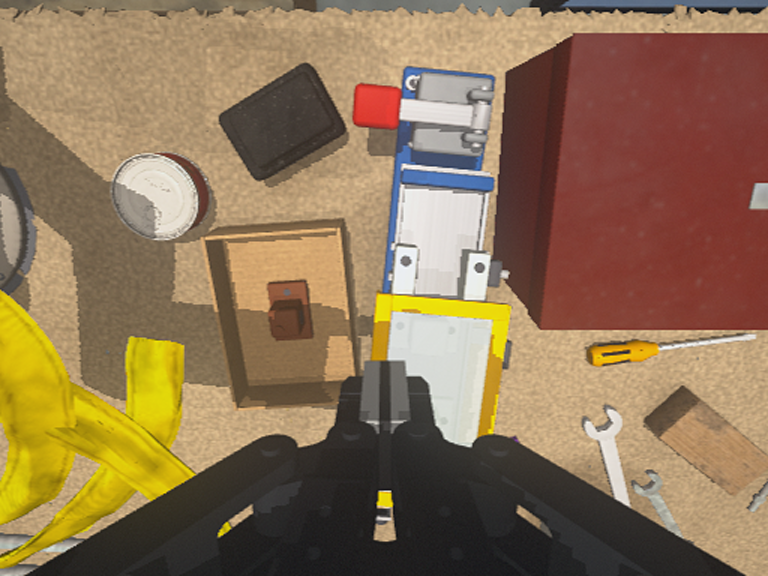

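The lever grip at (377,105) is level at z≈0.096 and staying down. I'll do one last check of the cover and blocks before handing in.

Run:
```python
from h import *
r.reach(W(130,-60,300),QC);r.hold(.5);im,P=cloud("wrist");c=C(P.reshape(-1,3)).reshape(384,512,3);print("pad",np.nanmedian(c[205:220,267:275].reshape(-1,3),0).round(1));a=im[110:300,60:400];save(a,"w8",2)
im,P=cloud("scene");Q=P.reshape(-1,3);f=im.reshape(-1,3).astype(float);rd=(f[:,0]>110)&(f[:,1]<60)&(f[:,2]<70)&(Q[:,2]>.065)&(abs(Q[:,0]-.5)<.05)&(abs(Q[:,1]-.1)<.06);print(np.median(Q[rd],0))
```

```text
pad [191.6 -43.4  60.5]
[0.49046566 0.09976139 0.09643508]
```

View pics/w8.png

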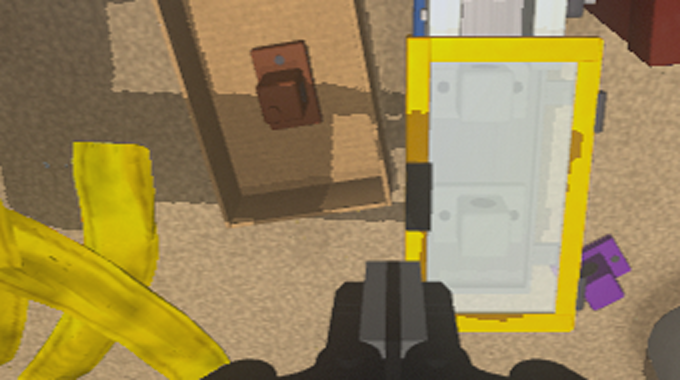

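Both good blocks stand square under the shut cover at (483,95) and (485,225), the brown casting is in the tray at (285,85), and the lever is down.

```bash
python3 -c "
from h import *
print(r.finish_job())"
```

```text
the job is handed in; nothing more can be done
None
```

The job is handed in: the brown casting is in the scrap tray, both good blocks I found on the bench stand flat and square in the chute (one was knocked downhill to x = 128 mm, its foot about 6 mm under the rails, and I left it there), the cover is shut, and the trip lever stays down.

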